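Hang the hook-on tray on the slat panel

TASK

Hang the small steel tray by its two prongs in the groove of the slat panel, about the middle of the panel: tilt it so that the upturned prongs go into the groove, then turn it down, keeping hold of it, until it hangs level with its back flat against the panel, and let go. How high the panel is clamped is not known, so find its height first and work gently, without forcing or bumping the panel and without disturbing the other things on the bench.

Things in the scene. Friction and masses are not known exactly. Their poses are not given: they have to be found in the camera images.
- stand: Fixed stand carrying a slat panel 240 mm wide. Origin on the bench under the middle of the panel's flat front face; x points level into the panel, y along the groove, z up. Foot plate 8 mm thick, x -40 to +110 mm, 250 mm wide. Two posts 27 mm behind the face at y -105 and +105 mm, tops 243 mm above the bench. The panel is clamped to them and slips only under about 90 N.
- groove_low (a point): Point of the stand's front face, mid width, 140 mm above the bench: the LOWEST the groove floor can be. The panel's height is not measured and differs each time: the true groove floor is 0 to 40 mm above this point. Groove: open to the front, 19 mm high, 228 mm long between end plates; its floor reaches 18 mm in; no back wall.
- flange_low (a point): Point of the stand 43 mm above the lowest groove floor, 12 mm behind the face: where the middle of the panel's top flange is when the panel is lowest (true height 0 to 40 mm above it). The flange is flat, 24 mm deep from the face, 240 mm wide, its top always 43 mm above the groove floor, so touching it tells the height. Under its front edge hangs the lip.
- lip_low (a point): Point of the stand at the lip's lower edge on the face, when the panel is lowest (true height 0 to 40 mm above it). The lip, 4 mm thick, spans 19 to 37 mm above the groove floor; behind it is free space of that height. Below the groove the face is flat down to 95 mm under the groove floor, but for a 6 mm seam 45 mm under it.
- tray_grip (a point): Centre of the tray's upright grip web (12 mm thick in y, 44 mm long in x, rising 20 mm above this point). Tray: bent steel, 0.25 to 0.42 kg, 120 mm wide (y), 85 mm deep (x); x points out of its back, towards the panel once hung; z up. From this point the outer back face is 55 mm along +x, the front 30 mm along -x, the underside 50 mm down. Front and side walls 35 mm high.
- prong_root (a point): Where the prongs' underside meets the tray's outer back face, mid width: 55 mm along x and 35 mm up from the grip centre; axes of the tray. Two prongs of 5 mm round bar, at y -35 and +35 mm, run 12 mm out of the back here, then turn up. The back plate, 4 mm thick, ends 5 mm above this point. The tray hangs with this point on the groove floor's front edge, within 4 mm of the face.
- prong_tip (a point): Midway between the prongs' upper ends: 9.5 mm along x and 24 mm up from the prong root; axes of the tray. The upturned ends are 5 mm thick, 7 to 12 mm behind the back face. To pass under the lip the tray must be tilted 35 to 40 degrees about y, its front swung up, so that the prong ends lean into the groove. It hangs with the prongs' underside on the groove floor.
- weight: Bystander: steel disc, diameter 76 mm, 26 mm high, with an upright post to 81 mm. Origin at the underside.
- cylinder: Bystander: glass measuring cylinder, 208 mm high, foot diameter 60 mm. Origin at the underside.
- beaker: Bystander: small glass beaker, diameter 60 mm, 70 mm high. Origin at the underside.
- jar: Bystander: white jar, diameter 50 mm, 65 mm high. Origin at the underside.
- reagent: Bystander: amber bottle, diameter 56 mm, 130 mm high. Origin at the underside.
- spatula: Bystander: steel spatula, 170 mm long, lying on the bench.
- collar: Bystander: aluminium ring, diameter 60 mm, 14 mm high. Origin at the underside.
There are look-alikes about, which are no part of the job. Leave any blue look-alike of the part that bears tray_grip alone.

How it is judged:
On the way, in this order (a step that is already met when the one before it is completed fails the run):
1. held and tilted, the tray's prong ends are inside the groove, behind the lip (angle between tray_grip's own z axis and vertical above 0.3 rad and x of prong_tip in the frame of stand above 0.009 m and z of prong_tip in the frame of stand between 0.15 and 0.215 m and contact force between the fingers and tray above 0.5 N), for 0.1 s.
2. still held, the tray has been turned down: level within 5 degrees, prongs in the groove (angle between tray_grip's own z axis and vertical below 0.087 rad and x of prong_tip in the frame of stand above 0.003 m and contact force between the fingers and tray above 0.3 N), for 0.2 s.
At the end, for the whole second after the job is handed in: the tray hangs at rest by its prongs in the groove, level within 3.4 degrees, its back against the panel's face (square within 4 degrees), within 40 mm of the panel's middle, and released (angle between tray_grip's own z axis and vertical below 0.06 rad and angle between the x axis of tray_grip and the x axis of stand, either way round below 0.07 rad and x of tray_grip in the frame of stand between -0.0625 and -0.051 m and y of tray_grip in the frame of stand between -0.04 and 0.04 m and z of tray_grip in the frame of stand between 0.101 and 0.1485 m and linear speed of tray below 0.02 m/s); the robot touches nothing.
It fails at once if the hand or anything else knocks or pushes the stand or its panel with more than 40 N (contact force between stand and anything else above 40 N).
It fails at once if the tray is forced against the panel or stand with more than 20 N (contact force between tray and stand above 20 N).
It fails at once if a bystander is moved more than 20 mm (distance of any of weight, cylinder, beaker, jar, reagent, spatula, collar from where it was at the start of the episode above 0.02 m).
It also fails if it takes over 72 s, if anything falls off the work surface, if the arm or the gripper's body presses on something with over 40 N, if the wrist force passes 120 N, or if a joint passes its speed limit or range.

ROBOT

A 6-joint arm with a two-finger parallel gripper is mounted at the origin on the work surface. World frame = base frame: x ahead of the robot, y to its left, z up, the work surface at z = 0. Lengths are in m, angles in rad, forces in N, time in s.
With the tool pointing down it reaches from about 0.4 to 0.825 m from the base axis. Payload 7 kg.
Tool frame: the origin (TCP) lies midway between the tips of the shut fingers; the grasp point (between the pads) lies 19 mm behind it; z points along the fingers, y is the line along which they close (so a half turn about z gives the same grasp; the last joint's range is limited). The gripper opens to 85 mm and grips with 20 to 120 N. Pads are 22 mm wide; open, the fingers measure 114 mm over their backs; the gripper's body (76 mm by 85 mm) begins 54 mm behind the grasp point. The pads swing forward as they close: fully open they stand 13 mm farther back than shut.
Start: joints at [-0.86, 0.359, 0.012, 0, -1.224, -0.288], TCP at [0.277, -0.616, 0.21] pointing down, gripper open.
Joint ranges: [-3.07, 3.07], [-1.43, 2.12], [-1.02, 1.25], [-3.03, 1.67], [-3.05, -0], [-3.03, 3.03]. Speed limits (rad/s): [2.39, 2.39, 3.01, 3.14, 3.14, 3.14].

INTERFACE

Orientations are given as a rotation vector (axis times angle).
In Python, from bench import robot gives the robot as it stands.
- The arm moves only by the shell command python3 -m pendant 'ROWS' [FORCE]. ROWS is JSON, a list of rows, each a list of 7 numbers: the turn, a rotation vector about the tool's x, y, z in degrees, then the shift along the tool's x, y, z in mm, then the closure, from 0 (fully open) to 1 (shut). In form: [[rx, ry, rz, x, y, z, grip], ...]. A call has 1 to 20 rows; each row is the pose to reach, as a shift and turn from the pose commanded when the call began, along the tool's axes at that moment; what a row does not reach only later rows make up. A row lasts 1/12 s, in which the tool goes at most 41.7 mm and 7.16 degrees, less where a joint would pass 70% of its speed; a pose out of reach is approached as far as the arm can. A call with a gripper value outside its range is refused whole. The fingers move at their own pace and stop on an object; FORCE is the grip in N (left out, the last holds). Time passes only in rows, so rows that repeat a pose let the fingers close. It gives the time, the measured TCP pose, the force, the opening and the grip force at its end, in the units of the state.
- robot.get_state(): the state, without advancing time (a new reading comes with each control period).
- robot.grab_frame(name): name is "scene" or "top" or "wrist"; returns (picture, depth): 420x560x3 uint8, red, green, blue; 420x560 float32, m along the optical axis (not along the pixel's ray), 0 where there is no reading.
- robot.calibration(name): a dict with "vfov" (degrees; the focal length in pixels is half the picture's height over the tangent of half this angle, whatever the lens; pixels are square), "cx", "cy" (the principal point, pixels), "xyz" and "attitude" of the camera in the world; the wrist camera has in their place "mount" (4x4, takes a point from camera to tool coordinates, whose origin is the TCP and whose axes are the flange's). Camera axes: x right, y down, z forward; pixel columns grow to the right and rows downward; lengths in m; the calibration is good to about 2 mm. A picture is of the moment at which its call begins: read the wrist's pose just before it. calibration takes no time and is no camera call.
- robot.sign_off(): hands the job in; it is judged then, once.
The state is a dict: "time": time; "joint_pos": joint angles; "qvel": joint speeds; "joint_efforts": joint torques, N m; "ee_pos": TCP position; "tcp_rot": TCP orientation; "ft_force": force on the tool from outside, world axes, zero at the start; "ft_torque": the same for the moment, N m; "finger_gap": finger opening in m; "grasp_force": force on a finger pad.
Only numpy, scipy, OpenCV 4.12 (cv2) and the standard library are available. Lean on these libraries where they do the work, as an engineer would, in place of code of your own. Each camera call takes 0.05 s, during which the arm holds its last target. There are 200 camera calls.

## Working session

There is one attempt and no reset: what is moved stays moved. The work goes in short steps, Python scripts to look and compute and a shell command to move; the robot and the scene stay as the last step left them, time stands still between calls to the robot, and variables do not carry over. Pictures are saved under pics/ and viewed, at most 13 in all, crops included, and the job is handed in when it is done.

```bash
mkdir -p pics; cat > h.py <<'E'
import numpy as np, cv2
from scipy.spatial.transform import Rotation as R
from bench import robot
def cam(n):
    c=robot.calibration(n); s=robot.get_state(); p,d=robot.grab_frame(n)
    f=210/np.tan(np.radians(c['vfov'])/2)
    if 'mount' in c:
        T=np.eye(4);T[:3,:3]=R.from_rotvec(s['tcp_rot']).as_matrix();T[:3,3]=s['ee_pos'];T=T@np.array(c['mount'])
    else:
        T=np.eye(4);a=np.array(c['attitude']);T[:3,:3]=a if a.shape==(3,3) else R.from_rotvec(a).as_matrix();T[:3,3]=c['xyz']
    v,u=np.mgrid[:420,:560]
    P=np.stack([(u-c['cx'])/f*d,(v-c['cy'])/f*d,d],-1)@T[:3,:3].T+T[:3,3]
    P[d==0]=np.nan
    return p,d,P,T,f,c
E
python3 - <<'E'
from h import *
for n in('scene','top','wrist'):
    p,d,P,T,f,c=cam(n); print(n,c); cv2.imwrite(f'pics/{n}0.png',p[:,:,::-1]); np.savez(f'{n}0.npz',p=p,P=P,T=T,f=f)
    print((d>0).mean())
print(robot.get_state())
E
```

```text
scene {'vfov': 49.076526844663285, 'cx': 273.9478309756257, 'cy': 212.8864380779201, 'xyz': array([1.25402174, 0.50660701, 0.73032521]), 'attitude': array([-1.17662642, -2.11109866,  1.14439692])}
0.9883163265306123
top {'vfov': 57.94421676164295, 'cx': 278.49371299195457, 'cy': 209.62752943036196, 'xyz': array([0.37093529, 0.01709699, 1.0272774 ]), 'attitude': array([-2.12651884,  2.18337522, -0.17242668])}
0.9960799319727891
wrist {'vfov': 71.73742038534157, 'cx': 275.2970317454168, 'cy': 208.16924010921764, 'mount': array([[-4.27883981e-04, -9.57657912e-01, -2.87908215e-01,
         7.30016650e-02],
       [ 9.99999800e-01, -2.75761793e-04, -5.68925872e-04,
         1.23719208e-04],
       [ 4.65442277e-04, -2.87908401e-01,  9.57657839e-01,
        -1.63713584e-01],
       [ 0.00000000e+00,  0.00000000e+00,  0.00000000e+00,
         1.00000000e+00]])}
0.9960799319727891
{'time': 0.15, 'joint_pos': array([-8.59890444e-01,  3.59191690e-01,  1.12769371e-02, -2.29611970e-04,
       -1.22409741e+00, -2.88091758e-01]), 'qvel': array([-0.00042815, -0.00090895,  0.00300462,  0.00080936,  0.00108144,
        0.00139375]), 'joint_efforts': array([-1.51613207e-03, -5.83872807e+01,  2.93651783e+01,  6.94056764e+00,
       -4.26331448e-03, -7.97664057e-06]), 'ee_pos': array([ 0.2767758 , -0.61522595,  0.20960658]), 'tcp_rot': array([ 6.59016185e-01, -3.07129135e+00, -1.83870752e-03]), 'ft_force': array([-0.80943006,  0.34561406,  0.27636572]), 'ft_torque': array([0.02847317, 0.03022435, 0.04445118]), 'grasp_force': 0.0, 'finger_gap': 0.08491476603612413}
```

View pics/scene0.png

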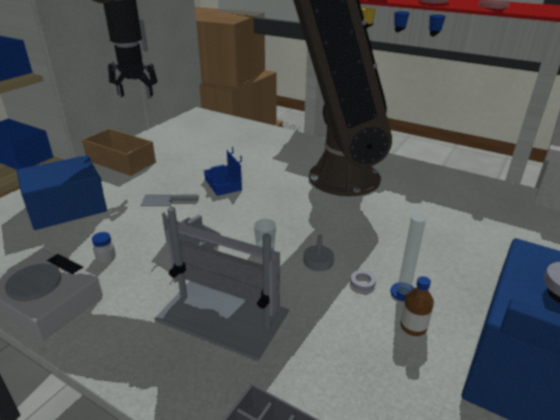

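View pics/top0.png

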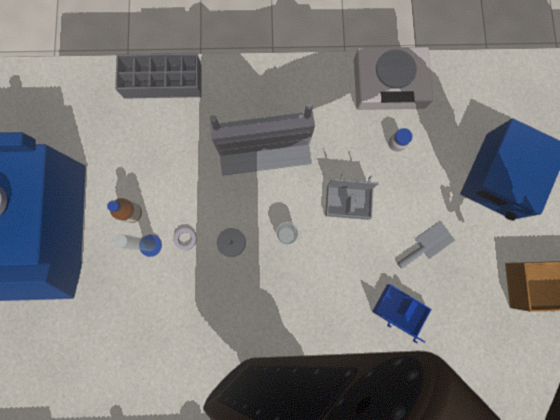

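The scene camera sees the stand from behind (posts at about (178,250) and (268,270)). In the top view the stand is at (262,140), the steel tray at (349,199) with its prongs on the right at (372,183), and the blue look-alike at (402,311).

```bash
python3 - <<'E'
from h import *
z=np.load('top0.npz');P=z['P'];p=z['p']
print('bench z',np.nanmedian(P[250:300,100:180,2]), 'axes', P[200,100],P[200,450])
# height map of tray & stand regions
H=P[...,2]
np.set_printoptions(linewidth=250,precision=0,suppress=True)
print('tray heights mm, rows 174-224 step2, cols 318-384 step2')
print((H[174:226:2,318:386:2]*1000).round())
def rect(u0,u1,v0,v1,a,b):
    Q=P[v0:v1,u0:u1].reshape(-1,3);Q=Q[(Q[:,2]>a)&(Q[:,2]<b)]
    r=cv2.minAreaRect(Q[:,:2].astype(np.float32)*1000);return r,len(Q),np.percentile(Q[:,2],[5,50,95])*1000
np.set_printoptions(linewidth=250,precision=1,suppress=True)
print('web/tray',rect(318,386,174,226,.015,.12)); print('web',rect(330,366,180,222,.058,.08))
print('back',rect(360,386,174,226,.082,.12))
Q=P[95:180,200:325]
for a in range(5,270,10):
    m=(Q[...,2]*1000>a)&(Q[...,2]*1000<=a+10);
    if m.sum()>15: print(a,m.sum(),[np.round(x,1) if np.isscalar(x) else np.round(x,1) for x in cv2.minAreaRect(Q[m][:,:2].astype(np.float32)*1000)])
E
```

```text
bench z 0.000432040737535333 axes [ 0.55749841  0.48429742 -0.00166133] [ 0.53343046 -0.47791804 -0.00107027]
tray heights mm, rows 174-224 step2, cols 318-384 step2
[[ -0.  -0.  -0.  -2.   1.  -0.  -3.  -3.   0.   0.  -1.  -1. 109.  -1.  -1.  -2.   2.   0.  -4.  -1.  -2.  -0.   2.   1.  -1.  -3.  -2.   1.  -0.   1.  -1.   1.  -2.   1.]
 [ -3.   2.   2.  -3.  -0.  -3.   1.  -5.  -1.   0.  -1.   3.  94.  -0.  -1.  -1.  -3.  -0.   0.   0.   1.  -3.  -4.   1.   0.  -2. 106.   0.   3.  -1.  -1.  -1.   0.  -1.]
 [  2.   0.   3.   1.   1.  -0.   4.   3.   2.   0.   2.   0.  90.  -1.  -3.  -2.   1.  -1.  -1.  -1.   4.  -3.   2.  -1.  -1.  87.  -3.   0.  -0.   1.  -1.   2.   2.  -0.]
 [ -4.   2.  -0.  -2.  -0.   3.  -1.  84.  87.  92.  89.  90.  92.  91.  91.  89.  91.  89.  89.   1.   1.  -4.   3.  -5.  -2.  87.   0.   2.   2.  -3.  -2.  -0.   1.   1.]
 [ -1.   1.  -1.  -1.   2.  -2.  63.  61.  65.  65.  71.  71.  73.  74.  77.  76.  79.  83.  82.  83.  86.  89.  90.  88.  89.  87.  92.  87.  91.  87.  91.  -0.  -3.   0.]
 [  2.   1.  -3.  -1.   3.  33.  42.  38.  41.  44.  46.  48.  46.  5
[... 4719 characters left out ...]
[675.4,  31.7]), array([  8.6, 237.2]), np.float64(6.5)]
145 279 [array([675. ,  31.7]), array([  8.5, 239.3]), np.float64(6.4)]
165 123 [array([672.1,  31.7]), array([  2.6, 237.7]), np.float64(6.2)]
175 156 [array([685.9,  33.2]), array([ 30.5, 239.2]), np.float64(6.6)]
185 1121 [array([688.5,  33.1]), array([ 36.3, 240.1]), np.float64(6.0)]
195 26 [array([691.4,  33.5]), array([ 12. , 222.5]), np.float64(6.4)]
205 27 [array([696.5,  34.8]), array([ 11. , 221.8]), np.float64(6.6)]
215 23 [array([694.6,  33.5]), array([  7.1, 221.6]), np.float64(6.3)]
225 27 [array([694.8,  34.3]), array([  9.1, 221.2]), np.float64(6.3)]
235 87 [array([698.6,  33.7]), array([ 15.3, 224.3]), np.float64(6.3)]
```

```bash
python3 - <<'E'
import cv2
a=cv2.imread('pics/top0.png')
b=cv2.resize(a[90:235,200:400],(800,580),interpolation=cv2.INTER_CUBIC)
cv2.imwrite('pics/crop.png',b)
E
```

```text
(no output)
```

View pics/crop.png

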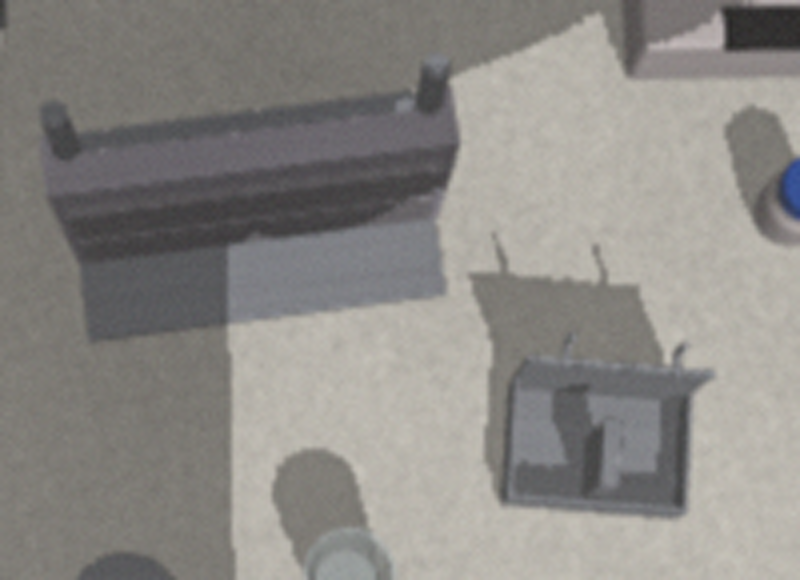

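The crop shows the tray's back plate and prongs facing +x (pixels (565,345) and (680,350) in the crop), the web at about (610,455), and a clear path to the panel. The stand is yawed about +6.3° and the tray about -5.8°. Next I refine these numbers and work out the move to the flange for the touch.

```bash
cat >> h.py <<'E'
SY=np.radians(6.3)
def frame(yaw,pitch):
    "tool pose: tool x toward -x of yaw frame, tool y along its y, z down; pitch>0 (deg): tool body leans to +x (Ry)"
    B=np.array([[-1,0,0],[0,1,0],[0,0,-1.]]).T
    return R.from_euler('z',yaw)*R.from_euler('y',pitch,degrees=True)*R.from_matrix(B)
def go(pos,Rt,s=None):
    s=s or robot.get_state();R0=R.from_rotvec(s['tcp_rot'])
    rv=np.degrees((R0.inv()*Rt).as_rotvec());d=R0.inv().apply(np.array(pos)-s['ee_pos'])*1000
    print('row',np.round(rv,2).tolist(),np.round(d,1).tolist())
E
python3 - <<'E'
from h import *
P=np.load('top0.npz')['P'];np.set_printoptions(precision=1,suppress=True)
Q=P[95:180,200:325].reshape(-1,3)*1000
f=Q[(Q[:,2]>55)&(Q[:,2]<133)]; k=np.polyfit(f[:,1],f[:,0],1); yaw=-np.arctan(k[0])
print('stand yaw',np.degrees(yaw)); 
fl=Q[(Q[:,2]>182)&(Q[:,2]<197)]
ax=np.array([np.cos(yaw),np.sin(yaw)]);ay=np.array([-ax[1],ax[0]])
for n,S in(('face',f),('flange',fl)):
    print(n,'sx pct',np.percentile(S[:,:2]@ax,[1,10,50,90,99]),'sy',np.percentile(S[:,:2]@ay,[0.5,50,99.5]),'z',np.median(S[:,2]),S[:,2].std(),len(S))
# flange z at mid-depth
s=fl[:,:2]@ax; 
for a in range(660,700,4):
    m=(s>a)&(s<a+4); print(a,m.sum(),np.median(fl[m,2]) if m.any() else '')
W=P[190:216,344:360].reshape(-1,3)*1000; w=W[(W[:,2]>60)&(W[:,2]<78)]
print('web',cv2.minAreaRect(w[:,:2].astype(np.float32)),w.mean(0),len(w))
B=P[176:188,326:382].reshape(-1,3)*1000; b=B[(B[:,2]>84)&(B[:,2]<94)]
k=np.polyfit(b[:,1],b[:,0],1);print('back yaw',-np.degrees(np.arctan(k[0])),b.mean(0),len(b),b[:,1].min(),b[:,1].max())
T=P[176:226,318:382].reshape(-1,3)*1000; t=T[(T[:,2]>28)&(T[:,2]<92)]
print('rims',cv2.minAreaRect(t[:,:2].astype(np.float32)))
c=np.array([684.2,33,250])/1000
go(c,frame(yaw,0))
E
```

```text
stand yaw 6.361636102212065
face sx pct [670.3 670.8 671.5 672.4 673.6] sy [-161.9  -43.4   75.5] z 95.19951462262283 22.639727551472074 904
flange sx pct [670.7 671.9 681.9 692.8 699.6] sy [-161.9  -43.    75.8] z 190.19650240306703 2.0733110867749054 1168
660 0 
664 0 
668 126 187.20072802919316
672 203 190.19453008250665
676 165 190.16354320931617
680 179 190.61192226505773
684 171 190.48750124022052
688 170 190.44383006437482
692 131 190.22970327986434
696 11 190.13949682487308
web ((521.4630126953125, -190.8038330078125), (11.952061653137207, 43.10884094238281), 83.7230224609375) [ 520.9 -190.    69.1] 85
back yaw -6.0620994557210715 [ 574.7 -198.5   89.3] 104 -254.5597877190426 -138.56415027391398
rims ((537.8505249023438, -192.5556182861328), (120.7488784790039, 94.13955688476562), 84.44558715820312)
row [0.07, -0.02, 17.86] [-637.5, 424.1, -40.0]
```

```bash
python3 -m pendant '[[0,0,17.9,-637,424,-70,1],[0,0,17.9,-637,424,-70,1],[0,0,17.9,-637,424,-70,1],[0,0,17.9,-637,424,-70,1],[0,0,17.9,-637,424,-70,1],[0,0,17.9,-637,424,-70,1],[0,0,17.9,-637,424,-70,1],[0,0,17.9,-637,424,-70,1],[0,0,17.9,-637,424,-70,1],[0,0,17.9,-637,424,-70,1],[0,0,17.9,-637,424,-70,1],[0,0,17.9,-637,424,-70,1],[0,0,17.9,-637,424,-70,1],[0,0,17.9,-637,424,-70,1],[0,0,17.9,-637,424,-70,1],[0,0,17.9,-637,424,-70,1],[0,0,17.9,-637,424,-70,1],[0,0,17.9,-637,424,-70,1],[0,0,17.9,-637,424,-70,1],[0,0,17.9,-637,424,-70,1]]' 40
python3 - <<'E'
from h import *
print(robot.get_state()['joint_pos']);go([.6841,.0328,.205],frame(np.radians(6.36),0))
E
```

```text
time: 1.82
ee_pos: [0.6856, 0.0366, 0.2788]
tcp_rot: [0.179, -3.135, 0.0]
ft_force: [-0.6, -0.0, -0.6]
finger_gap: 0.0
grasp_force: 0.0
[ 3.36329027e-01  3.48153139e-01  1.50170159e-01 -3.38865152e-04
 -1.37407640e+00 -1.79317681e+00]
row [0.0, -0.07, 0.16] [1.8, -3.7, 73.8]
```

```bash
python3 -m pendant '[[0,0,0,1.8,-3.7,35,1],[0,0,0,1.8,-3.7,60,1],[0,0,0,1.8,-3.7,73,1],[0,0,0,1.8,-3.7,80,1],[0,0,0,1.8,-3.7,82,1],[0,0,0,1.8,-3.7,83,1],[0,0,0,1.8,-3.7,84,1],[0,0,0,1.8,-3.7,84,1]]'
python3 -m pendant '[[0,0,0,0,0,0.7,1],[0,0,0,0,0,1.4,1],[0,0,0,0,0,2.1,1]]'
```

```text
time: 2.48
ee_pos: [0.683, 0.0286, 0.1975]
tcp_rot: [-0.173, 3.135, 0.0]
ft_force: [-0.7, 0.7, 0.2]
finger_gap: -0.0002
grasp_force: 0.0
time: 2.73
ee_pos: [0.6827, 0.0287, 0.1947]
tcp_rot: [-0.173, 3.136, 0.0]
ft_force: [-0.1, -0.1, 0.3]
finger_gap: 0.0002
grasp_force: 0.0
```

```bash
for i in 1; do python3 -m pendant '[[0,0,0,0,0,0.7,1],[0,0,0,0,0,1.4,1],[0,0,0,0,0,2.0,1],[0,0,0,0,0,2.0,1]]'; done
```

```text
time: 3.07
ee_pos: [0.6824, 0.0286, 0.192]
tcp_rot: [0.173, -3.136, 0.0]
ft_force: [0.3, 0.5, -0.9]
finger_gap: -0.0003
grasp_force: 0.0
```

```bash
python3 -m pendant '[[0,0,0,0,0,0.5,1],[0,0,0,0,0,1,1],[0,0,0,0,0,1,1]]'
```

```text
time: 3.32
ee_pos: [0.6825, 0.0286, 0.1911]
tcp_rot: [0.173, -3.137, -0.0]
ft_force: [0.4, 0.6, 0.7]
finger_gap: -0.0003
grasp_force: 0.0
```

```bash
python3 -m pendant '[[0,0,0,0,0,0.5,1],[0,0,0,0,0,0.8,1],[0,0,0,0,0,0.8,1]]'
```

```text
time: 3.57
ee_pos: [0.6824, 0.0286, 0.1903]
tcp_rot: [0.173, -3.137, 0.0]
ft_force: [0.1, 1.0, 0.0]
finger_gap: -0.0001
grasp_force: 0.0
```

```bash
python3 -m pendant '[[0,0,0,0,0,0.5,1],[0,0,0,0,0,0.8,1],[0,0,0,0,0,0.8,1]]'
```

```text
time: 3.82
ee_pos: [0.6824, 0.0286, 0.1895]
tcp_rot: [0.173, -3.137, -0.0]
ft_force: [0.5, 0.5, -0.1]
finger_gap: -0.0
grasp_force: 0.0
```

```bash
python3 -m pendant '[[0,0,0,0,0,0.5,1],[0,0,0,0,0,0.5,1]]'
```

```text
time: 3.98
ee_pos: [0.6825, 0.0286, 0.189]
tcp_rot: [0.173, -3.137, -0.0]
ft_force: [0.4, 0.0, 1.1]
finger_gap: -0.0001
grasp_force: 0.0
```

```bash
python3 -m pendant '[[0,0,0,0,0,0.5,1],[0,0,0,0,0,0.8,1],[0,0,0,0,0,0.8,1]]'
```

```text
time: 4.23
ee_pos: [0.6825, 0.0286, 0.1882]
tcp_rot: [0.173, -3.137, 0.0]
ft_force: [0.8, -0.3, 0.3]
finger_gap: 0.0003
grasp_force: 0.0
```

```bash
python3 -m pendant '[[0,0,0,0,0,0.4,1],[0,0,0,0,0,0.4,1],[0,0,0,0,0,0.4,1]]'
```

```text
time: 4.48
ee_pos: [0.6825, 0.0286, 0.1879]
tcp_rot: [-0.173, 3.137, -0.0]
ft_force: [1.1, 0.2, 0.5]
finger_gap: 0.0
grasp_force: 0.0
```

```bash
python3 -m pendant '[[0,0,0,0,0,0.4,1],[0,0,0,0,0,0.8,1],[0,0,0,0,0,0.8,1]]'
```

```text
time: 4.73
ee_pos: [0.6825, 0.0286, 0.187]
tcp_rot: [0.173, -3.137, 0.0]
ft_force: [0.4, 0.4, 0.2]
finger_gap: -0.0001
grasp_force: 0.0
```

```bash
python3 -m pendant '[[0,0,0,0,0,0.4,1],[0,0,0,0,0,0.6,1],[0,0,0,0,0,0.6,1]]'
```

```text
time: 4.98
ee_pos: [0.6825, 0.0286, 0.1864]
tcp_rot: [0.173, -3.137, 0.0]
ft_force: [-0.4, -0.6, -0.5]
finger_gap: -0.0002
grasp_force: 0.0
```

```bash
python3 -m pendant '[[0,0,0,0,0,0.4,1],[0,0,0,0,0,0.8,1],[0,0,0,0,0,0.8,1]]'
```

```text
time: 5.23
ee_pos: [0.6824, 0.0286, 0.1856]
tcp_rot: [0.173, -3.137, -0.0]
ft_force: [0.3, 0.1, -0.7]
finger_gap: 0.0002
grasp_force: 0.0
```

```bash
python3 - <<'E'
from h import *
for n in('wrist','scene'):
    p,d,P,T,f,c=cam(n); cv2.imwrite(f'pics/{n}1.png',p[:,:,::-1]);np.savez(f'{n}1.npz',p=p,P=P)
    Q=P.reshape(-1,3)*1000; Q=Q[np.isfinite(Q).all(1)]
    ax=np.array([.9938,.1108]);ay=np.array([-.1108,.9938])
    sx=Q[:,:2]@ax-671.5;sy=Q[:,:2]@ay+43.2
    m=(sx>4)&(sx<22)&(abs(sy)<85)&(abs(sy)>30)&(Q[:,2]>150)&(Q[:,2]<230)
    print(n,m.sum(),np.percentile(Q[m,2],[5,25,50,75,95]).round(1) if m.any() else '')
    b=(sx>-150)&(sx<-60)&(abs(sy)<100)&(abs(Q[:,2])<15);print(' bench',b.sum(),np.median(Q[b,2]) if b.any() else '')
E
cd pics; python3 -c "
import cv2,numpy as np
cv2.imwrite('w1.png',cv2.resize(np.hstack([cv2.imread('wrist1.png'),cv2.imread('scene1.png')[150:,:][:,80:360].copy().repeat(1,0) if 0 else cv2.resize(cv2.imread('scene1.png')[160:370,120:330],(420,420))]),(800,343)))"
```

```text
wrist 5046 [189.9 190.5 190.9 191.3 191.8]
 bench 15818 0.25771009017003244
scene 325 [167.4 190.2 191.1 191.9 192.9]
 bench 310 0.674404168937659
```

View pics/w1.png

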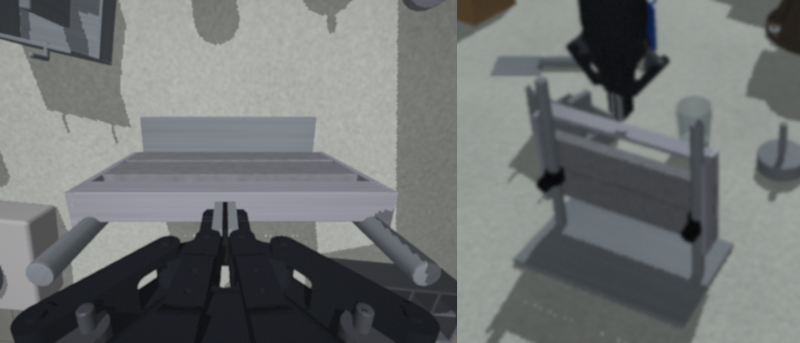

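The wrist view shows the shut fingertips over the flange's middle (about pixel (276,251) in the full picture), and the three cameras agree on a flange height of about 190.5 mm. There is still no contact, so I check where the fingertips really are.

```bash
python3 - <<'E'
from h import *
z=np.load('wrist1.npz');P=z['P']*1000;p=z['p'];np.set_printoptions(precision=0,suppress=True)
for v in range(222,300,4):
    print(v,[tuple(P[v,u].round().tolist()[::2])+(int(p[v,u].mean()),) for u in (262,268,272,276,280,284,290,330)])
im=cv2.resize(p[190:310,200:360,::-1],(800,600),interpolation=cv2.INTER_CUBIC);cv2.imwrite('pics/tip.png',im)
E
```

```text
222 [(675.0, 168.0, 131), (674.0, 168.0, 131), (674.0, 167.0, 131), (674.0, 166.0, 132), (674.0, 166.0, 134), (673.0, 167.0, 133), (673.0, 168.0, 132), (nan, nan, 132)]
226 [(675.0, 175.0, 131), (674.0, 175.0, 132), (674.0, 175.0, 131), (674.0, 174.0, 132), (674.0, 174.0, 133), (673.0, 175.0, 133), (673.0, 175.0, 133), (670.0, 174.0, 133)]
230 [(675.0, 182.0, 132), (674.0, 183.0, 132), (674.0, 182.0, 131), (673.0, 183.0, 132), (674.0, 181.0, 131), (674.0, 181.0, 132), (673.0, 182.0, 131), (670.0, 182.0, 132)]
234 [(674.0, 189.0, 136), (675.0, 188.0, 136), (675.0, 187.0, 136), (674.0, 188.0, 136), (673.0, 189.0, 137), (673.0, 188.0, 136), (673.0, 188.0, 137), (670.0, 188.0, 137)]
238 [(676.0, 191.0, 154), (676.0, 191.0, 155), (675.0, 191.0, 154), (675.0, 191.0, 154), (675.0, 190.0, 155), (675.0, 191.0, 155), (674.0, 191.0, 154), (672.0, 191.0, 154)]
242 [(679.0, 191.0, 155), (678.0, 191.0, 155), (678.0, 190.0, 156), (678.0, 192.0, 155), (677.0, 191.0, 155), (677.0, 192.0, 155), (677.0, 190.0, 155), (674.0, 192.0, 154)]
246 [(681.0, 191.0, 153), (681.0, 192.0, 143), (681.0, 191.0, 140)
[... 1590 characters left out ...]
), (670.0, 248.0, 39), (810.0, 0.0, 121)]
286 [(671.0, 250.0, 32), (671.0, 250.0, 44), (675.0, 244.0, 82), (674.0, 245.0, 34), (675.0, 243.0, 120), (671.0, 250.0, 31), (669.0, 252.0, 29), (816.0, -0.0, 121)]
290 [(672.0, 252.0, 34), (671.0, 253.0, 33), (677.0, 244.0, 29), (676.0, 244.0, 36), (676.0, 244.0, 48), (671.0, 252.0, 32), (670.0, 254.0, 33), (822.0, 0.0, 124)]
294 [(671.0, 256.0, 33), (671.0, 255.0, 32), (679.0, 243.0, 23), (678.0, 245.0, 36), (676.0, 248.0, 30), (670.0, 256.0, 31), (671.0, 255.0, 31), (828.0, 1.0, 105)]
298 [(672.0, 257.0, 34), (671.0, 258.0, 27), (680.0, 244.0, 27), (680.0, 245.0, 36), (676.0, 250.0, 32), (670.0, 259.0, 36), (670.0, 258.0, 34), (673.0, 251.0, 39)]
```

View pics/tip.png

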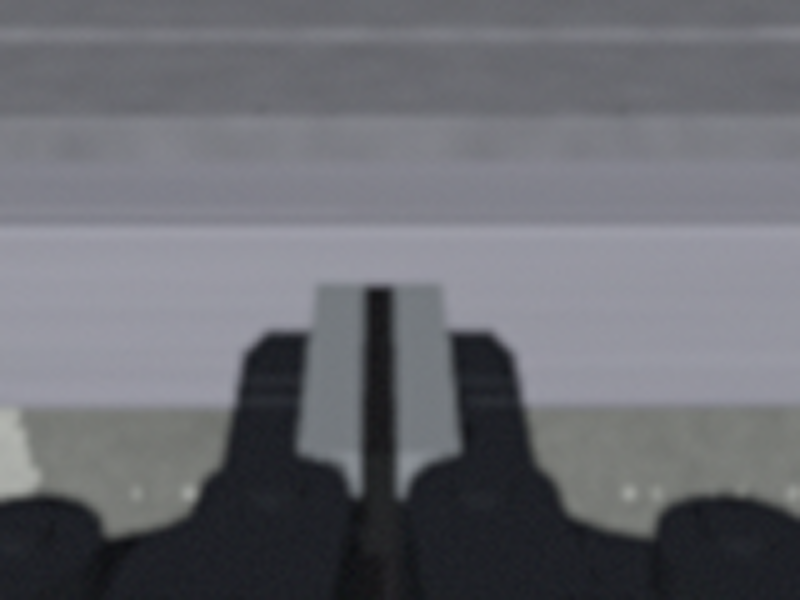

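```bash
python3 - <<'E'
from h import *
P=np.load('scene1.npz')['P'];p=np.load('scene1.npz')['p']
Q=P.reshape(-1,3)*1000
m=(abs(Q[:,0]-682)<16)&(abs(Q[:,1]-29)<25)&(Q[:,2]>193)&(Q[:,2]<270)
h=np.histogram(Q[m,2],np.arange(190,271,4));print(h[0])
p,d,P,T,f,c=cam('top');Q=P.reshape(-1,3)*1000
m=(abs(Q[:,0]-682)<40)&(abs(Q[:,1]-29)<60)&(Q[:,2]>170)
print(np.histogram(Q[m,2],np.arange(180,300,6))[0])
T=R.from_rotvec(robot.get_state()['tcp_rot']).as_matrix();print(T,robot.get_state()['ee_pos'],robot.get_state()['joint_pos'])
E
```

```text
[ 4  0  0  0  2 14 23 28 22 30 28 27 22 22 23 27 43 63 44 19]
[ 41 409  54   0   0   5  13  10  14   4  12   9  27  68  32  36  51  47
  44]
[[-9.93912738e-01 -1.10170180e-01 -1.34138685e-05]
 [-1.10170180e-01  9.93912738e-01 -1.51980370e-05]
 [ 1.50065852e-05 -1.36277143e-05 -1.00000000e+00]] [0.68249435 0.0286094  0.18569957] [ 3.26508572e-01  3.86444672e-01 -3.04689666e-03  1.09098029e-05
 -1.18132234e+00 -1.78691477e+00]
```

The depth data from the scene and wrist cameras put the shut fingertips near z = 213 mm, about 26 mm behind the reported TCP. So I keep descending until I feel the flange, which will give the true tip offset.

```bash
python3 -m pendant '[[0,0,0,0,0,5,1],[0,0,0,0,0,10,1],[0,0,0,0,0,13,1],[0,0,0,0,0,15,1],[0,0,0,0,0,16,1],[0,0,0,0,0,16,1]]'
```

```text
time: 5.88
ee_pos: [0.6823, 0.0285, 0.1699]
tcp_rot: [0.174, -3.136, 0.0]
ft_force: [-1.9, -0.6, 2.9]
finger_gap: 0.0001
grasp_force: 1.4
```

```bash
python3 -m pendant '[[0,0,0,0,0,0.6,1],[0,0,0,0,0,1.2,1],[0,0,0,0,0,1.8,1],[0,0,0,0,0,1.8,1]]'
```

```text
time: 6.22
ee_pos: [0.6823, 0.0285, 0.1698]
tcp_rot: [-0.174, 3.136, -0.001]
ft_force: [-7.4, 1.5, 11.3]
finger_gap: 0.0001
grasp_force: 5.9
```

```bash
python3 -m pendant '[[0,0,0,0,0,0.6,1],[0,0,0,0,0,1,1],[0,0,0,0,0,1,1]]'
```

```text
time: 6.47
ee_pos: [0.6824, 0.0285, 0.1698]
tcp_rot: [-0.174, 3.135, -0.001]
ft_force: [-9.6, 1.8, 16.1]
finger_gap: 0.0001
grasp_force: 8.2
```

Contact came at TCP z = 0.1699. With the flange at about 190.4 mm from three cameras (groove floor about 147.4 mm), the fingertips sit about 20.5 mm behind the reported TCP. I retreat and compute the grasp with that offset, pitching the tool 30° back so the body clears the panel later.

```bash
python3 -m pendant '[[0,0,0,0,0,-10,1],[0,0,0,0,0,-40,0.8],[0,0,0,20,0,-80,0.5],[0,0,0,60,0,-100,0.5],[0,0,0,100,0,-110,0.5],[0,0,0,100,0,-110,0.5],[0,0,0,100,0,-110,0.5]]' 60
cat >> h.py <<'E'
TY=np.radians(-6.0); G=np.array([.5217,-.191,.050]); OFF=.0395
def grasp(back=0,pitch=-30):
    Rt=frame(TY,pitch); return G+Rt.apply([0,0,OFF-back]),Rt
E
python3 - <<'E'
from h import *
s=robot.get_state();print(s['ee_pos'],s['finger_gap'])
for b in(.12,.0):
    p,Rt=grasp(b);print(p);go(p,Rt)
E
```

```text
time: 7.05
ee_pos: [0.582, 0.0174, 0.2797]
tcp_rot: [-0.174, 3.132, 0.002]
ft_force: [0.8, 0.1, -0.2]
finger_gap: 0.0426
grasp_force: 0.0
[0.58203635 0.01744028 0.27973542] 0.042584111579470854
[ 0.48167049 -0.18679273  0.11971505]
row [3.32, -29.63, 12.03] [123.0, -192.1, 159.2]
[ 0.54134181 -0.19306444  0.015792  ]
row [3.32, -29.63, 12.03] [64.9, -205.0, 263.4]
```

```bash
python3 -m pendant '[[0.7,-6,2.4,60,-80,20,0.5],[1.3,-12,4.8,100,-140,60,0.5],[2,-18,7.2,123,-180,90,0.5],[2.7,-24,9.6,123,-192,120,0.5],[3.3,-29.6,12,123,-192,159,0.5],[3.3,-29.6,12,123,-192,159,0.5],[3.3,-29.6,12,123,-192,159,0.5],[3.3,-29.6,12,123,-192,159,0.5],[3.3,-29.6,12,123,-192,159,0.5],[3.3,-29.6,12,123,-192,159,0.5],[3.3,-29.6,12,123,-192,159,0.5]]'
python3 - <<'E'
from h import *
p,d,P,T,f,c=cam('wrist');cv2.imwrite('pics/w2.png',p[:,:,::-1])
p,Rt=grasp(0);go(p,Rt)
E
```

```text
time: 7.97
ee_pos: [0.4838, -0.1908, 0.1223]
tcp_rot: [0.133, 2.627, -0.025]
ft_force: [0.4, 0.6, -0.0]
finger_gap: 0.0423
grasp_force: 0.0
row [0.51, -0.65, 0.11] [2.3, 2.3, 121.3]
```

View pics/w2.png

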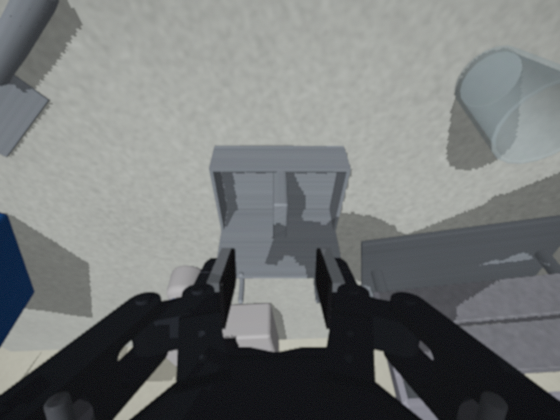

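The web (about (280,195)) lies midway between the fingers ((235,265) and (320,265)), and the way is clear, so I go down the tool axis.

```bash
python3 -m pendant '[[0.3,-0.3,0,2,2,30,0.5],[0.5,-0.6,0,2.3,2.3,60,0.5],[0.5,-0.6,0,2.3,2.3,85,0.5],[0.5,-0.6,0,2.3,2.3,105,0.5],[0.5,-0.6,0,2.3,2.3,115,0.5],[0.5,-0.6,0,2.3,2.3,120,0.5],[0.5,-0.6,0,2.3,2.3,121,0.5],[0.5,-0.6,0,2.3,2.3,121,0.5]]'
python3 - <<'E'
from h import *
p,d,P,T,f,c=cam('wrist');cv2.imwrite('pics/w3.png',p[:,:,::-1])
p,Rt=grasp(0);go(p,Rt)
E
```

```text
time: 8.68
ee_pos: [0.54, -0.203, 0.0114]
tcp_rot: [0.122, 2.61, 0.009]
ft_force: [0.1, -0.6, 0.1]
finger_gap: 0.0426
grasp_force: 0.0
row [2.05, 0.28, 0.13] [-2.2, 10.1, -2.6]
```

View pics/w3.png

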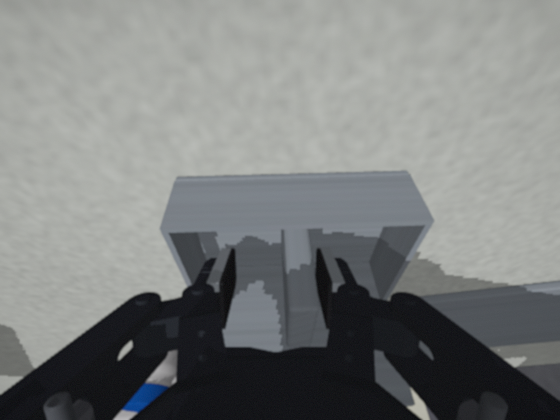

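The web at x ≈ 297 is right of the finger midline at x ≈ 276, which matches the 10 mm y error from settling lag. I correct it and check again before closing.

```bash
python3 -m pendant '[[1,0.3,0.1,-1,5,-1.3,0.5],[2,0.3,0.1,-2.2,10,-2.6,0.5],[2,0.3,0.1,-2.2,10,-2.6,0.5],[2,0.3,0.1,-2.2,10,-2.6,0.5],[2,0.3,0.1,-2.2,10,-2.6,0.5]]'
python3 - <<'E'
from h import *
p,Rt=grasp(0);go(p,Rt)
E
```

```text
time: 9.15
ee_pos: [0.5394, -0.2037, 0.0114]
tcp_rot: [0.125, 2.61, 0.009]
ft_force: [-0.4, 1.0, 0.7]
finger_gap: 0.0425
grasp_force: 0.0
row [2.0, 0.25, -0.02] [-3.0, 10.9, -3.0]
```

```bash
python3 - <<'E'
from h import *
s=robot.get_state();print(s['joint_pos'],s['joint_efforts'],s['ft_force'])
E
```

```text
[-0.03701206  0.26792708 -0.7710485  -0.28735904 -0.00286927 -1.34240481] [ 4.07375372e-02 -3.75728524e+01  1.56295896e+01  3.57776664e+00
  1.55045372e+00  4.23791818e-03] [-0.4488975   1.02268421  0.6749049 ]
```

J5 is at its limit of 0, so a 30° lean is out of reach here. I use a 20° lean instead, gripping the web 4 mm nearer its front.

```bash
sed -i 's/G=np.array(\[.5217,-.191,.050\])/G=np.array([.5177,-.1906,.050])/; s/pitch=-30)/pitch=-20)/' h.py
python3 - <<'E'
from h import *
p,Rt=grasp(0);go(p,Rt);p,Rt=grasp(0.03);go(p,Rt)
E
```

```text
row [2.0, 10.25, 0.15] [7.4, 11.0, -5.6]
row [2.0, 10.25, 0.15] [2.0, 12.0, -35.1]
```

```bash
python3 -m pendant '[[0,3,0,3,0,-10,0.5],[1,6,0,3,4,-20,0.5],[2,10,0.1,3,8,-30,0.5],[2,10.2,0.1,2,12,-35,0.5],[2,10.2,0.1,2,12,-35,0.5],[2,10.2,0.1,2,12,-35,0.5],[2,10.2,0.1,2,12,-35,0.5]]'
python3 - <<'E'
from h import *
p,Rt=grasp(0.);go(p,Rt);print(robot.get_state()['joint_pos'])
E
```

```text
time: 9.73
ee_pos: [0.5206, -0.191, 0.0401]
tcp_rot: [0.146, 2.789, -0.025]
ft_force: [0.8, -0.7, -0.0]
finger_gap: 0.0432
grasp_force: 0.0
row [0.03, 0.02, 0.02] [-0.6, 0.1, 29.2]
[ 0.0230451   0.18653542 -0.86607827  0.24844184 -0.17657993 -1.93531149]
```

Now it tracks well. I descend 29 mm and close.

```bash
python3 -m pendant '[[0,0,0,-0.6,0,12,0.5],[0,0,0,-0.6,0,22,0.5],[0,0,0,-0.6,0,27,0.5],[0,0,0,-0.6,0,29,0.5],[0,0,0,-0.6,0,29,0.5],[0,0,0,-0.6,0,29,0.6],[0,0,0,-0.6,0,29,0.75],[0,0,0,-0.6,0,29,0.9],[0,0,0,-0.6,0,29,1],[0,0,0,-0.6,0,29,1],[0,0,0,-0.6,0,29,1],[0,0,0,-0.6,0,29,1]]' 80
python3 - <<'E'
from h import *
p,Rt=grasp(0.);go(p,Rt);print(robot.get_state()['joint_pos'])
p,d,P,T,f,c=cam('wrist');cv2.imwrite('pics/w4.png',p[:,:,::-1])
E
```

```text
time: 10.73
ee_pos: [0.5322, -0.1931, 0.0157]
tcp_rot: [0.144, 2.791, -0.019]
ft_force: [-1.6, 2.5, 6.3]
finger_gap: 0.011
grasp_force: 79.0
row [0.28, -0.12, 0.06] [2.0, 1.0, 2.2]
[-0.01816596  0.24683787 -0.92522501  0.43731063 -0.05793727 -2.08780564]
```

View pics/w4.png

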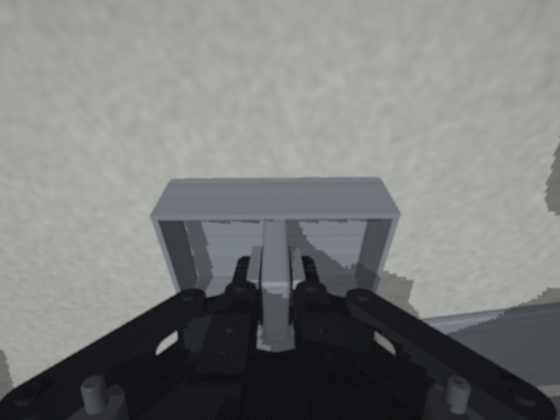

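The tray is held squarely (gap about 11 mm, web at (276,280) between the pads). I record the grasp transform and plan the lift and the pre-insertion pose.

```bash
cat >> h.py <<'E'
def save_grasp():
    s=robot.get_state();Rt=R.from_rotvec(s['tcp_rot']);m=Rt.as_matrix();yaw=np.arctan2(m[1,1],m[0,1])-np.pi/2
    g=np.array([.5217,-.191,.05]);t=Rt.inv().apply(g-s['ee_pos']);print('tray in tool mm',t*1000,'yaw',np.degrees(yaw));t[1]=0
    q=(Rt.inv()*R.from_euler('z',yaw)).as_rotvec(); np.savez('grasp.npz',t=t,q=q)
SYAW=np.radians(6.36);FLOOR=.1474
RS=R.from_euler('z',SYAW);O=RS.apply([.6715,-.0432,0])
def tool_for(rx,rz,th,sy=0):
    "root pos in stand (mm, rel. floor), tilt deg -> tool pose"
    g=np.load('grasp.npz');Rtray=RS*R.from_euler('y',th,degrees=True)
    root=O+RS.apply([rx/1e3,sy/1e3,FLOOR+rz/1e3]); grip=root-Rtray.apply([.055,0,.035])
    Rt=Rtray*R.from_rotvec(g['q']).inv(); return grip-Rt.apply(g['t']),Rt
def now():
    g=np.load('grasp.npz');s=robot.get_state();Rt=R.from_rotvec(s['tcp_rot']);Rtray=Rt*R.from_rotvec(g['q'])
    root=s['ee_pos']+Rt.apply(g['t'])+Rtray.apply([.055,0,.035]);r=RS.inv().apply(root-O)*1000
    print('root in stand',(r-[0,0,FLOOR*1000]).round(1),'eul zyx',(RS.inv()*Rtray).as_euler('zyx',degrees=True).round(1),'t',s['time'],s['ft_force'].round(1),s['finger_gap'],s['joint_pos'].round(2))
E
python3 - <<'E'
from h import *
save_grasp();now()
s=robot.get_state();go(s['ee_pos']+[0,0,.08],R.from_rotvec(s['tcp_rot']))
E
```

```text
tray in tool mm [ -1.63678137   1.18374689 -35.87939597] yaw -5.848484766260153
root in stand [-120.7 -217.2  -62.4] eul zyx [-12.2  -0.   -0. ] t 10.7833 [-1.6  0.9  6. ] 0.010985334648638224 [-0.02  0.25 -0.93  0.44 -0.06 -2.09]
row [0.0, 0.0, 0.0] [-27.2, 0.3, -75.2]
```

```bash
python3 -m pendant '[[0,0,0,-3,0,-8,1],[0,0,0,-9,0,-25,1],[0,0,0,-18,0,-50,1],[0,0,0,-27,0,-75,1],[0,0,0,-41,0,-113,1],[0,0,0,-41,0,-113,1],[0,0,0,-41,0,-113,1],[0,0,0,-41,0,-113,1]]' 80
python3 - <<'E'
from h import *
now();go(*tool_for(-100,5,37)); go(*tool_for(-100,5,0));print(tool_for(-100,5,37)[0])
E
```

```text
time: 11.45
ee_pos: [0.5302, -0.1936, 0.134]
tcp_rot: [0.146, 2.795, -0.018]
ft_force: [0.1, -0.4, -4.5]
finger_gap: 0.0108
grasp_force: 78.3
root in stand [-122.4 -217.6   55.7] eul zyx [-12.3   0.2   0.1] t 11.45 [ 0.1 -0.4 -4.5] 0.01083936126419614 [ 0.02  0.06 -0.66  0.08 -0.51 -1.76]
row [-0.2, 36.7, -12.34] [55.7, 200.9, -8.0]
row [-4.13, -0.16, -11.56] [39.2, 207.7, 41.1]
[0.49611684 0.01197782 0.12373833]
```

```bash
python3 - <<'E'
from h import *
P=np.load('top0.npz')['P'];print(P[222:244,275:300].reshape(-1,3)[::20].round(3)[:14]);print(P[242,231])
go(*tool_for(-60,50,37)); go(*tool_for(-60,50,18))
E
```

```text
[[ 0.484  0.008  0.001]
 [ 0.484 -0.047 -0.003]
 [ 0.473 -0.029  0.069]
 [ 0.473 -0.017  0.052]
 [ 0.469 -0.004  0.07 ]
 [ 0.473  0.008  0.003]
 [ 0.465 -0.042  0.072]
 [ 0.468 -0.031  0.021]
 [ 0.467 -0.019  0.004]
 [ 0.463 -0.005  0.018]
 [ 0.463  0.009  0.   ]
 [ 0.458 -0.043  0.043]
 [ 0.459 -0.032  0.005]
 [ 0.456 -0.018  0.002]]
[0.42945142 0.12114483 0.06475644]
row [-0.2, 36.7, -12.34] [3.7, 209.6, -37.2]
row [-2.25, 17.77, -12.04] [-0.8, 212.4, -10.6]
```

```bash
python3 -m pendant '[[0,5,-2,0,20,-10,1],[0,10,-4,0,50,-20,1],[0,15,-6,0,85,-30,1],[0,20,-8,1,120,-37,1],[0,25,-10,2,150,-37,1],[0,30,-11,3,180,-37,1],[-0.2,34,-12,3.7,200,-37,1],[-0.2,36.7,-12.3,3.7,209.6,-37.2,1],[-0.2,36.7,-12.3,3.7,209.6,-37.2,1],[-0.2,36.7,-12.3,3.7,209.6,-37.2,1],[-0.2,36.7,-12.3,3.7,209.6,-37.2,1],[-0.2,36.7,-12.3,3.7,209.6,-37.2,1]]'
python3 - <<'E'
from h import *
now()
for n in('top','scene'):
    p,d,P,T,f,c=cam(n);np.savez(n+'3.npz',p=p,P=P);cv2.imwrite(f'pics/{n}3.png',p[:,:,::-1])
now();go(*tool_for(-22,1,37))
E
cd pics; python3 -c "
import cv2,numpy as np
t=cv2.resize(cv2.imread('top3.png')[90:240,200:350],(400,400));s=cv2.resize(cv2.imread('scene3.png')[150:330,140:320],(400,400))
cv2.imwrite('c3.png',np.hstack([t,s]))"
```

```text
time: 12.45
ee_pos: [0.5365, 0.0155, 0.1693]
tcp_rot: [0.154, -2.841, 0.02]
ft_force: [0.6, -0.1, -3.6]
finger_gap: 0.0111
grasp_force: 78.7
root in stand [-59.5  -1.   50.7] eul zyx [-0.  36.9 -0.1] t 12.45 [ 0.6 -0.1 -3.6] 0.011146161959767831 [ 0.34  0.36 -0.09 -0.07 -1.41 -1.78]
root in stand [-59.3  -1.   51.6] eul zyx [-0.1 36.8 -0. ] t 12.55 [-0.3 -1.  -3.8] 0.010975410512929322 [ 0.34  0.36 -0.09 -0.07 -1.41 -1.78]
row [-0.04, 0.16, -0.06] [-50.3, 0.9, 37.4]
```

View pics/c3.png

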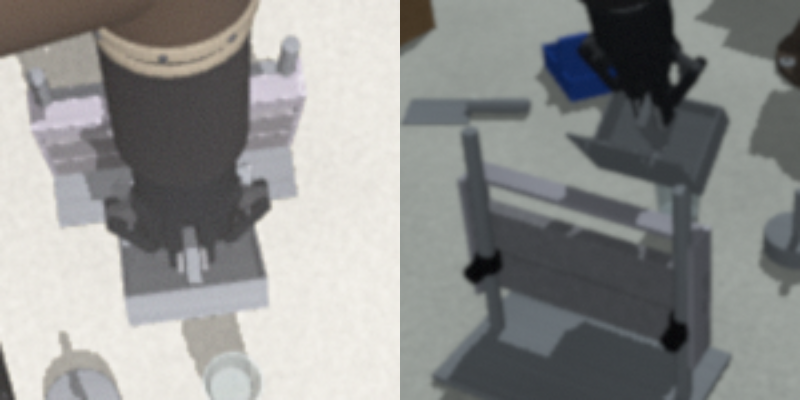

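The tray is held tilted, front up, with its prongs toward the panel (scene crop about (570,140)–(690,190)). I check the back plate's measured plane against the predicted pose before inserting.

```bash
python3 - <<'E'
from h import *
P=np.load('scene3.npz')['P'];g=np.load('grasp.npz');s=robot.get_state();Rt=R.from_rotvec(s['tcp_rot']);Rtray=Rt*R.from_rotvec(g['q'])
grip=s['ee_pos']+Rt.apply(g['t'])
L=Rtray.inv().apply(P.reshape(-1,3)-grip).reshape(P.shape)*1000-[55,0,35]
L=L.reshape(-1,3);np.set_printoptions(precision=1,suppress=True)
m=(abs(L[:,0])<8)&(abs(L[:,1])<56)&(L[:,2]>-75)&(L[:,2]<3)
print(m.sum(),np.median(L[m,0]),np.percentile(L[m,2],[1,99]));A=np.c_[L[m,1],L[m,2],np.ones(m.sum())];print('plane',np.linalg.lstsq(A,L[m,0],rcond=None)[0])
m=(abs(L[:,0])<8)&(abs(L[:,1])<80)&(L[:,2]>-75)&(L[:,2]<15);print('y',np.percentile(L[m,1],[.5,99.5]),'top',np.percentile(L[m,2],[98,99.5]))
m=(abs(L[:,0]-9.5)<8)&(abs(abs(L[:,1])-35)<8)&(L[:,2]>8)&(L[:,2]<35);print('prong pts',L[m])
E
```

```text
410 0.5118618028302073 [-73.9   2.7]
plane [-0.  -0.   0.4]
y [-58.2  60.4] top [6.5 7.1]
prong pts [[  9.9 -36.2  24.3]
 [  9.5 -33.8  24.7]
 [ 11.7 -35.9  23.2]
 [ 10.9 -34.2  22.4]
 [  9.5 -33.7  19.3]
 [ 12.6 -34.   21. ]
 [ 10.7 -34.5  16.2]
 [  9.8 -33.   14.8]
 [ 12.3 -34.5  14.5]
 [ 11.9 -32.1  15. ]
 [ 10.  -32.4  10.3]
 [ 12.4 -34.3   9.1]
 [ 12.2 -31.3  10.6]
 [  9.5  33.6  24.3]
 [  8.2  34.4  21.5]
 [ 11.6  34.7  24.8]
 [ 10.8  36.2  23.6]
 [ 10.2  38.1  23.4]
 [ 12.3  36.2  21.8]
 [ 10.1  35.5  15.7]
 [  8.8  36.4  13.1]
 [ 12.5  36.9  17.1]
 [ 11.2  37.7  14.3]
 [ 12.7  34.7  10.3]
 [ 11.9  36.4   9.4]]
```

The plane and prong tips agree with the prediction to within about 1 mm. I move to the groove mouth.

```bash
python3 - <<'E'
from h import *
go(*tool_for(-50,1,37));go(*tool_for(-28,1,37))
E
```

```text
row [-0.04, 0.16, -0.06] [-23.5, 0.9, 45.5]
row [-0.04, 0.16, -0.06] [-44.5, 0.9, 39.1]
```

```bash
python3 -m pendant '[[0,0.1,0,-8,0.5,15,1],[0,0.1,0,-18,0.9,35,1],[0,0.1,0,-23.5,0.9,45.5,1],[0,0.1,0,-32,0.9,43,1],[0,0.1,0,-40,0.9,40.5,1],[0,0.1,0,-44.5,0.9,39,1],[0,0.1,0,-44.5,0.9,39,1],[0,0.1,0,-44.5,0.9,39,1],[0,0.1,0,-44.5,0.9,39,1],[0,0.1,0,-44.5,0.9,39,1]]'
python3 - <<'E'
from h import *
now()
for a in((-22,1),(-16,1.5),(-13,5),(-10.5,9),(-8,9.5)): go(*tool_for(*a,37))
E
```

```text
time: 13.38
ee_pos: [0.5681, 0.0206, 0.12]
tcp_rot: [0.155, -2.84, 0.02]
ft_force: [0.3, 0.3, -3.6]
finger_gap: 0.0113
grasp_force: 78.6
root in stand [-27.6   0.7   1.3] eul zyx [ 0.  37.  -0.1] t 13.3833 [ 0.3  0.3 -3.6] 0.011260353617942724 [ 0.33  0.45 -0.07 -0.07 -1.34 -1.77]
row [-0.05, 0.04, -0.01] [-5.4, -0.6, -1.4]
row [-0.05, 0.04, -0.01] [-11.0, -0.6, -3.6]
row [-0.05, 0.04, -0.01] [-12.8, -0.6, -7.8]
row [-0.05, 0.04, -0.01] [-14.0, -0.6, -12.4]
row [-0.05, 0.04, -0.01] [-16.3, -0.6, -13.6]
```

```bash
python3 -m pendant '[[0,0,0,-2,0,-0.5,1],[0,0,0,-4,0,-1,1],[0,0,0,-5.5,0,-1.4,1],[0,0,0,-7.5,0,-2.2,1],[0,0,0,-9.5,0,-3,1],[0,0,0,-11,0,-3.6,1],[0,0,0,-11,0,-3.6,1]]'
```

```text
time: 13.97
ee_pos: [0.58, 0.0219, 0.1197]
tcp_rot: [0.155, -2.839, 0.02]
ft_force: [-0.5, 0.7, -4.5]
finger_gap: 0.011
grasp_force: 78.6
```

```bash
python3 - <<'E'
from h import *
now()
for a in((-13,5),(-10.5,9),(-8,9.5)): go(*tool_for(*a,37))
E
```

```text
root in stand [-15.5   0.6   1. ] eul zyx [ 0.  37.  -0.1] t 13.9667 [-0.5  0.7 -4.5] 0.010986659214973233 [ 0.33  0.47 -0.04 -0.07 -1.35 -1.76]
row [-0.06, 0.02, -0.01] [-1.2, -0.6, -4.6]
row [-0.06, 0.02, -0.01] [-2.4, -0.5, -9.2]
row [-0.06, 0.02, -0.01] [-4.6, -0.5, -10.4]
```

No contact. I continue in and up.

```bash
python3 -m pendant '[[0,0,0,-0.6,0,-2.3,1],[0,0,0,-1.2,0,-4.6,1],[0,0,0,-1.8,0,-6.9,1],[0,0,0,-2.4,0,-9.2,1],[0,0,0,-3.5,0,-9.8,1],[0,0,0,-4.6,0,-10.4,1],[0,0,0,-4.6,0,-10.4,1],[0,0,0,-4.6,0,-10.4,1]]'
python3 - <<'E'
from h import *
now()
for k in range(1,9):
    t=k/8;th=37*(1-t);go(*tool_for(-8+6.5*t,9.5-6.5*t,th))
E
```

```text
time: 14.63
ee_pos: [0.5871, 0.0227, 0.1283]
tcp_rot: [0.155, -2.839, 0.02]
ft_force: [0.3, 0.7, -3.4]
finger_gap: 0.0112
grasp_force: 78.6
root in stand [-8.4  0.6  9.6] eul zyx [ 0.  37.  -0.1] t 14.6333 [ 0.3  0.7 -3.4] 0.011235157014980894 [ 0.32  0.47 -0.02 -0.07 -1.37 -1.76]
row [-0.06, -4.61, -0.03] [-5.7, -0.6, 5.5]
row [-0.07, -9.24, -0.04] [-11.4, -0.6, 10.8]
row [-0.08, -13.86, -0.06] [-17.4, -0.6, 15.7]
row [-0.09, -18.49, -0.08] [-23.8, -0.6, 20.2]
row [-0.09, -23.11, -0.09] [-30.4, -0.6, 24.2]
row [-0.1, -27.74, -0.11] [-37.3, -0.6, 27.8]
row [-0.11, -32.36, -0.12] [-44.5, -0.6, 30.8]
row [-0.11, -36.99, -0.14] [-51.8, -0.6, 33.4]
```

```bash
python3 -m pendant '[[0,-2.3,0,-2.8,0,2.8,1],[0,-4.6,0,-5.7,0,5.5,1],[0,-6.9,0,-8.5,0,8.2,1],[0,-9.2,0,-11.4,0,10.8,1],[0,-11.5,0,-14.4,0,13.3,1],[0,-13.9,0,-17.4,0,15.7,1],[0,-16.2,0,-20.6,0,18,1],[0,-18.5,0,-23.8,0,20.2,1],[0,-18.5,0,-23.8,0,20.2,1]]'
python3 - <<'E'
from h import *
now()
for k in range(5,9):
    t=k/8;th=37*(1-t);go(*tool_for(-8+6.5*t,9.5-6.5*t,th))
E
```

```text
time: 15.38
ee_pos: [0.6019, 0.0242, 0.1016]
tcp_rot: [-0.169, 3.113, 0.006]
ft_force: [-1.3, -0.7, -3.8]
finger_gap: 0.011
grasp_force: 78.6
root in stand [-6.6  0.4  5.9] eul zyx [-0.1 18.5 -0.1] t 15.3833 [-1.3 -0.7 -3.8] 0.011043273985045576 [ 0.37  0.32 -0.32  0.   -0.91 -1.83]
row [-0.1, -4.62, -0.08] [-6.9, -0.4, 5.6]
row [-0.11, -9.24, -0.1] [-12.4, -0.4, 11.2]
row [-0.12, -13.87, -0.11] [-18.2, -0.4, 16.4]
row [-0.13, -18.49, -0.13] [-24.3, -0.4, 21.1]
```

```bash
python3 -m pendant '[[0,-2.3,0,-3.4,0,2.8,1],[0,-4.6,0,-6.8,0,5.6,1],[0,-6.9,0,-9.6,0,8.4,1],[0,-9.2,0,-12.4,0,11.2,1],[0,-11.5,0,-15.3,0,13.8,1],[0,-13.9,0,-18.2,0,16.4,1],[0,-16.2,0,-21.2,0,18.8,1],[0,-18.5,0,-24.3,0,21.1,1],[0,-18.5,0,-24.3,0,21.1,1],[0,-18.5,0,-24.3,0,21.1,1]]'
python3 - <<'E'
from h import *
now()
go(*tool_for(-1.5,3,0));go(*tool_for(-1,1,0));go(*tool_for(-1,-1,0))
E
```

```text
time: 16.22
ee_pos: [0.6274, 0.0264, 0.0811]
tcp_rot: [-0.152, 2.794, 0.027]
ft_force: [-0.3, -0.3, -4.5]
finger_gap: 0.0114
grasp_force: 78.7
root in stand [-0.5 -0.1  2.8] eul zyx [-0.1  0.2 -0.2] t 16.2167 [-0.3 -0.3 -4.5] 0.011363894430484363 [ 0.4   0.22 -0.69  0.3  -0.34 -2.13]
row [-0.24, -0.17, -0.05] [0.8, 0.2, -0.3]
row [-0.24, -0.17, -0.05] [1.0, 0.2, 1.7]
row [-0.24, -0.17, -0.05] [1.7, 0.2, 3.6]
```

```bash
python3 -m pendant '[[0,0,0,0.5,0,0,1],[0,0,0,0.6,0,0.5,1],[0,0,0,0.8,0,1,1],[0,0,0,1,0,1.5,1],[0,0,0,1.1,0,2,1],[0,0,0,1.1,0,2,1]]'
```

```text
time: 16.72
ee_pos: [0.6279, 0.0268, 0.0793]
tcp_rot: [-0.15, 2.792, 0.029]
ft_force: [-5.4, -0.2, -3.0]
finger_gap: 0.0112
grasp_force: 79.3
```

```bash
python3 -m pendant '[[0,0,0,0.2,0,0.5,1],[0,0,0,0.3,0,0.9,1],[0,0,0,0.3,0,0.9,1]]'; python3 -c "
from h import *
now()"
```

```text
time: 16.97
ee_pos: [0.6279, 0.0268, 0.0784]
tcp_rot: [-0.15, 2.792, 0.029]
ft_force: [-6.0, -0.4, -1.1]
finger_gap: 0.0107
grasp_force: 79.5
root in stand [-0.   0.1  0.3] eul zyx [-0.2  0.1 -0.1] t 16.9667 [-6.  -0.4 -1.1] 0.010701498865226403 [ 0.4   0.23 -0.7   0.31 -0.33 -2.14]
```

```bash
python3 -m pendant '[[0,0,0,0.4,0,-0.1,1],[0,0,0,0.7,0,-0.1,1],[0,0,0,0.9,0,0.2,1],[0,0,0,0.9,0,0.2,1]]'; python3 -c "
from h import *
now()"
```

```text
time: 17.3
ee_pos: [0.6278, 0.0272, 0.0783]
tcp_rot: [-0.151, 2.79, 0.03]
ft_force: [-1.3, -2.3, -0.9]
finger_gap: 0.011
grasp_force: 79.3
root in stand [-0.2  0.5  0.2] eul zyx [-0.1 -0.1 -0.1] t 17.3 [-1.3 -2.3 -0.9] 0.010976880523829708 [ 0.4   0.23 -0.7   0.31 -0.32 -2.14]
```

The floor is carrying most of the weight and the forces are small, so I release gradually at low force.

```bash
python3 -m pendant '[[0,0,0,0,0,0,1],[0,0,0,0,0,0,1],[0,0,0,0,0,0,0.85],[0,0,0,0,0,0,0.8],[0,0,0,0,0,0,0.7],[0,0,0,0,0,0,0.6],[0,0,0,0,0,0,0.5],[0,0,0,0,0,0,0.5],[0,0,0,0,0,0,0.5]]' 20
python3 - <<'E'
from h import *
p,d,P,T,f,c=cam('wrist');cv2.imwrite('pics/w5.png',p[:,:,::-1])
s=robot.get_state();print(s['finger_gap'],s['ft_force'])
E
```

```text
time: 18.05
ee_pos: [0.6275, 0.0273, 0.078]
tcp_rot: [-0.151, 2.79, 0.03]
ft_force: [0.1, 0.7, 0.4]
finger_gap: 0.0429
grasp_force: 0.0
0.04240321491487066 [0.18428137 0.40101888 0.29721626]
```

View pics/w5.png

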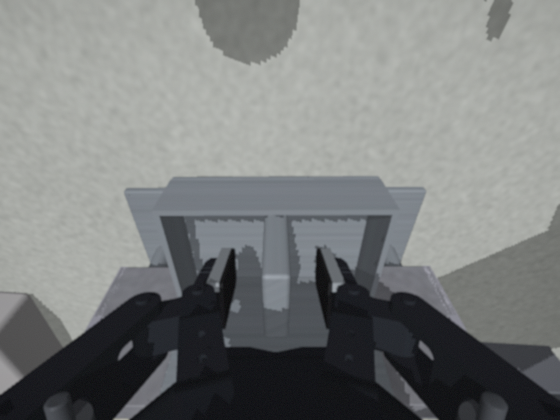

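The tray hangs square and centred, with the web at (276,270) midway between the open fingers. I back out along the tool axis, up and away from the panel.

```bash
python3 -m pendant '[[0,0,0,0,0,-6,0.5],[0,0,0,0,0,-18,0.5],[0,0,0,0,0,-35,0.5],[0,0,0,0,0,-55,0.5],[0,0,0,0,0,-80,0.5],[0,0,0,0,0,-110,0.5],[0,0,0,0,0,-140,0.5],[0,0,0,0,0,-150,0.5],[0,0,0,0,0,-150,0.5],[0,0,0,0,0,-150,0.5],[0,0,0,0,0,-150,0.5],[0,0,0,0,0,-150,0.5]]'
python3 - <<'E'
from h import *
ims=[]
for n in('top','scene'):
    p,d,P,T,f,c=cam(n);ims.append(p[:,:,::-1])
    L=RS.inv().apply(P.reshape(-1,3)-O)*1000
    np.set_printoptions(precision=1,suppress=True)
    g=(L[:,0]>-70)&(L[:,0]<-40)&(abs(L[:,1])<15)&(L[:,2]>122)&(L[:,2]<150)
    r=(L[:,0]>-95)&(L[:,0]<-3)&(abs(L[:,1])<75)&(L[:,2]>88)&(L[:,2]<180)
    print(n,'web top',g.sum(),L[g].mean(0) if g.any() else '', 'rim extents',np.percentile(L[r],[1,99],axis=0) if r.any() else '')
    q=L[g]
    if n=='top' and len(q)>10: print('slope z/x',np.polyfit(q[:,0],q[:,2],1), cv2.minAreaRect(q[:,:2].astype(np.float32)))
t=cv2.resize(ims[0][90:240,190:340],(400,400));s=cv2.resize(ims[1][150:330,140:320],(400,400));cv2.imwrite('pics/c6.png',np.hstack([t,s]))
s=robot.get_state();print(s['time'],s['ee_pos'])
E
```

```text
time: 19.1
ee_pos: [0.5761, 0.0211, 0.2175]
tcp_rot: [-0.151, 2.793, 0.029]
ft_force: [-0.2, 0.6, 0.5]
finger_gap: 0.0429
grasp_force: 0.0
top web top 0  rim extents [[-48.4 -58.7  89.4]
 [ -3.6  60.1 154.6]]
scene web top 0  rim extents [[-82.7 -58.9  88.1]
 [ -3.   59.6 153.8]]
19.2 [0.6 0.  0.2]
```

View pics/c6.png

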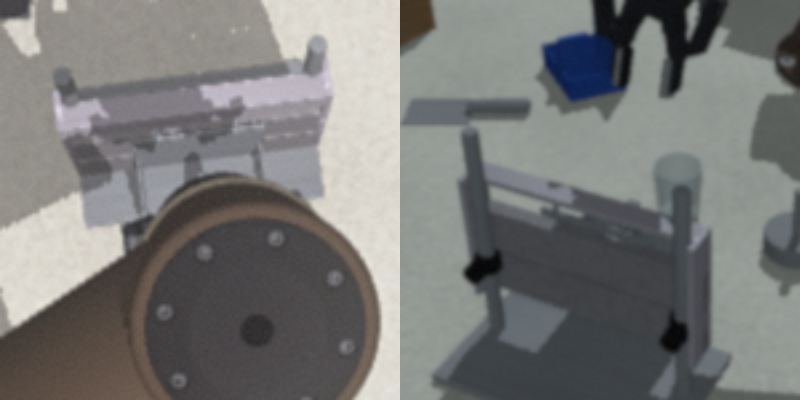

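The tray hangs centred in the groove, and the arm is clear. I check its level from the wrist depth and hand in if it is good.

```bash
python3 - <<'E'
from h import *
p,d,P,T,f,c=cam('wrist');L=RS.inv().apply(P.reshape(-1,3)-O)*1000
g=(L[:,0]>-75)&(L[:,0]<-38)&(abs(L[:,1])<5)&(L[:,2]>115)&(L[:,2]<160)
q=L[g];print(len(q),q.mean(0))
k=np.polyfit(q[:,0],q[:,2],1)[0]
b=(abs(L[:,1])<52)&(L[:,2]>100)&(L[:,2]<145)&(L[:,0]>-12)&(L[:,0]<0)&(abs(L[:,1])>15);B=L[b]
a=np.linalg.lstsq(np.c_[B[:,1],B[:,2],np.ones(len(B))],B[:,0],rcond=None)[0] if len(B)>20 else [9,9]
print('pitch deg',np.degrees(k),'inner back',len(B),a)
if abs(k)<.05 and 120<q[:,2].mean()<145: print(robot.sign_off())
E
```

```text
354 [-56.90447234   0.13265587 130.84887899]
pitch deg 1.7650147624644772 inner back 1739 [-9.11050605e-06 -3.10340248e-02 -6.68319080e-01]
the job is handed in; nothing more can be done
None
```

The tray hangs by its prongs in the groove, centred within about 1 mm, about 1.8° off level by the wrist camera (limit 3.4°), released and clear of the arm; I handed the job in at about 19 s of the 72 s, and the hand-in returned no verdict.

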